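# Strip the idler pulley assembly

## Robot

A 6-joint arm with a two-finger parallel gripper is mounted at the origin on a cart in front of the work surface, level with it; the furniture and walls round the work are solid. World frame = base frame: x ahead of the robot, y to its left, z up, the work surface at z = 0. Lengths are in mm, angles in rad, forces in N, time in s.
With the tool pointing down it reaches from about 275 to 825 mm from the base axis. Payload 4.9 kg.
Tool frame: the origin (TCP) lies between the finger pads; the fingertips stand bot.tips_ahead ahead of it and the grasp point (between the pads) lies 8 mm behind it (bot.tips_ahead is the distance from the TCP to the fingertips, in mm); z points along the fingers, y is the line along which they close (so a half turn about z gives the same grasp; the last joint's range is limited). The gripper opens to 85 mm and grips with 20 to 120 N. Pads are 22 mm wide; open, the fingers measure 114 mm over their backs; the gripper's body (76 mm by 85 mm) begins 54 mm behind the grasp point. The pads swing forward as they close: fully open they stand 13 mm farther back than shut.
Start: joints at [-1.245, 0.326, -0.193, 1.052, 0, 1.437], TCP at [244.087, -492.89, 216.481] pointing down, gripper open.
Joint ranges: [-2.65, 2.65], [-0.97, 1.79], [-1.3, 1.35], [-1.93, 2.1], [-1.47, 1.37], [-3.14, 3.14]. Speed limits (rad/s): [2.57, 2.57, 3.14, 3.14, 3.14, 3.14].

## Interface

Orientations are given as a unit quaternion [x, y, z, w].
In Python, from cell import bot gives the robot as it stands.
- The arm moves only by the tool apply_moves, never from a script. Its argument "increments" is a list of rows, each a list of 3 entries, a list of its own where there are three numbers: the shift along the tool's x, y, z in units of 50 mm (1.0 is 50 mm), then the turn, a rotation vector about the tool's x, y, z in units of 6 degrees (1.0 is 6 degrees), then the closure in counts, from 0 (fully open) to 255 (shut). In form: [[[x, y, z], [rx, ry, rz], gripper], ...]. A call has exactly 8 rows; each row shifts and turns the commanded pose from where the row before left it, along the tool's axes as they then stand; what a row does not reach is not made up. A row lasts 1/8 s, in which the tool goes at most 62.5 mm and 10.7 degrees, less where a joint would pass 70% of its speed; a pose out of reach is approached as far as the arm can. A call is refused whole if a number of a shift passes 1 or a number of a turn 1, either way. A call with a gripper value outside its range is refused whole. The fingers move at their own pace and stop on an object; "squeeze" is the grip in N (left out, the last holds). Time passes only in rows, so rows that do not move let the fingers close, or fill a call up. It gives the time, the measured TCP pose, the force, the opening and the grip force at its end, in the units of the state.
- bot.get_state(): the state, without advancing time (a new reading comes with each control period).
- bot.capture(name): name is "side" or "top"; returns the picture (384x512x3 uint8, red, green, blue); there is no depth.
- bot.calibration(name): a dict with "K" (3x3 intrinsics, pixels), "T" (4x4, takes a point from camera to world coordinates). Camera axes: x right, y down, z forward; pixel columns grow to the right and rows downward; lengths in mm; the calibration is good to about 2 mm. A picture is of the moment at which its call begins. calibration takes no time and is no camera call.
- bot.job_done(): hands the job in; it is judged then, once.
The state is a dict: "time_s": time; "q": joint angles; "dq": joint speeds; "joint_efforts": joint torques, N m; "tool_pos": TCP position; "tool_rot": TCP orientation; "ft_force": force on the tool from outside, world axes, zero at the start; "ft_torque": the same for the moment, N m; "width": finger opening in mm; "finger_force": force on a finger pad.
Only numpy, scipy, OpenCV 4.12 (cv2) and the standard library are available. Lean on these libraries where they do the work, as an engineer would, in place of code of your own. Each camera call takes 0.05 s, during which the arm holds its last target. There are 200 camera calls.

## Task

Strip the idler pulley assembly on the square grey fixture: draw the headed pin straight up out of its well and stand it in the bore of the aluminium post, head up and fully down. Take the stack apart, leaving each ring lying flat in the middle of its own pad: the brass spacer on the small round pad, the bearing on the square pad and the pulley on the large round pad.

Things in the scene. Friction and masses are not known exactly. Their poses are not given: they have to be found in the camera images.
- pin: Loose steel hinge pin, vertical: plain round shank 16 mm diameter, 105 mm long (foot chamfered over the last 4 mm), below a dark round head 28 mm diameter and 24 mm tall; 129 mm overall, about 0.2 kg. Origin at the centre of the foot, z along the pin towards the head. At the start the underside of the head rests on the spacer and the shank passes through spacer, bearing and pulley and 35 mm down into the fixture's well, foot 10 mm above the desk.
- spacer: Loose brass spacer ring, outside 40 mm diameter, 24 mm tall, bore 20 mm, about 0.12 kg. Uppermost ring of the stack, directly under the pin's head. Origin at the centre of its underside, z up along its axis.
- bearing: Loose ball bearing: bright steel ring with a black seal, outside 52 mm diameter, 18 mm tall, bore 20 mm, about 0.15 kg. Middle ring of the stack. Origin at the centre of its underside, z up along its axis.
- pulley: Loose idler pulley with smooth dark steel rim, outside 64 mm diameter, 28 mm tall, bore 20 mm, about 0.3 kg. Lowest ring of the stack, lying on the fixture. Origin at the centre of its underside, z up along its axis.
- fixture: Fixed grey square assembly block, 84 x 84 mm, 45 mm high, a screw in each corner, with one central vertical well 17.5 mm wide and 40 mm deep. It carries the stack at the start. Origin at the centre of its underside on the desk, on the well's axis; z up.
- pin_stand: Fixed bright aluminium post, 48 x 48 mm, 70 mm high, on a dark foot plate 74 x 74 x 6 mm, with one central vertical bore 21 mm wide and 62 mm deep, its mouth at the top widened by a 4 mm chamfer; empty at the start. The bore's floor is 8 mm above the desk. Origin at the centre of its underside on the desk, on the bore's axis; z up.
- small_round_pad: Fixed small round cork pad with dark wooden edge, 64 mm diameter, 6 mm thick. Origin at the centre of its underside on the desk, z up.
- square_pad: Fixed square cork pad with dark wooden edge, 80 x 80 mm, 6 mm thick. Origin at the centre of its underside on the desk, z up, x and y along its sides.
- large_round_pad: Fixed large round cork pad with dark wooden edge, 92 mm diameter, 6 mm thick. Origin at the centre of its underside on the desk, z up.

How it is judged:
By the outcome, as a careful person would: the job done as asked, in the order asked, and still so for the second after the job is handed in, with the robot touching nothing.
It also fails if it takes over 122 s, if anything falls off the work surface, if the arm or the gripper's body presses on something with over 40 N, if the wrist force passes 120 N, or if a joint passes its speed limit or range.

## Working session

There is one attempt and no reset: what is moved stays moved. The work goes in short steps, Python scripts to look and compute and a tool call to move; the robot and the scene stay as the last step left them, time stands still between calls to the robot, and variables do not carry over. Pictures are saved under pics/ and viewed, at most 14 in all, crops included, and the job is handed in when it is done.

Besides the shell and the picture viewer there is one more tool, called after "Call:" as a command line: name --argument value ..., lists and objects as JSON in quotes. apply_moves: Moves the arm, as the interface text tells. Its arguments: {"type":"object","properties":{"increments":{"type":"array","items":{"type":"array"}},"squeeze":{"type":"number"}},"required":["increments"]}

```bash
ls; mkdir -p pics
python3 - <<'E'
from cell import bot
import cv2,numpy as np
print(bot.tips_ahead,bot.get_state())
for n in("top","side"):
    im=bot.capture(n);cv2.imwrite(f"pics/{n}0.png",im[:,:,::-1]);c=bot.calibration(n);print(n,np.round(c["K"],1).tolist(),np.round(c["T"],4).tolist())
E
```

```text
pics
11.0 {'time_s': 0.0, 'q': array([-1.24520745e+00,  3.26930594e-01, -1.93635809e-01,  1.05199644e+00,
       -3.26254834e-06,  1.43660076e+00]), 'dq': array([ 0.00138017, -0.0003547 , -0.00010077,  0.00112527,  0.00017521,
       -0.00036143]), 'joint_efforts': array([-2.21161181e-04, -4.43400800e+01,  2.62439096e+01,  1.54901220e-02,
       -6.86517910e-05,  6.33475608e-06]), 'tool_pos': array([ 243.87209196, -492.26964403,  215.68939159]), 'tool_rot': array([ 9.73690580e-01,  2.27872497e-01, -8.60199225e-05, -8.79063221e-04]), 'ft_force': array([ 0.12714024, -0.40211397, -0.12814157]), 'ft_torque': array([0.04791935, 0.01215486, 0.01338919]), 'finger_force': 0.0, 'width': 85.51694464368715}
top [[464.6, 0.0, 251.3], [0.0, 464.6, 192.5], [0.0, 0.0, 1.0]] [[0.03, -0.9941, 0.1042, 436.9345], [-0.9995, -0.0313, -0.0108, 1.0984], [0.014, -0.1038, -0.9945, 1149.9224], [0.0, 0.0, 0.0, 1.0]]
side [[347.0, 0.0, 253.2], [0.0, 347.0, 196.1], [0.0, 0.0, 1.0]] [[-0.9997, 0.0205, 0.0106, 517.3811], [0.0014, 0.5124, -0.8587, 751.1407], [-0.023, -0.8585, -0.5123, 534.8502], [0.0, 0.0, 0.0, 1.0]]
```

Run:
```python
import cv2
for n in("top","side"):
    im=cv2.imread(f"pics/{n}0.png");cv2.imwrite(f"pics/{n}0b.png",cv2.resize(im,(800,600),interpolation=cv2.INTER_CUBIC))
```

```text
(no output)
```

View pics/top0b.png

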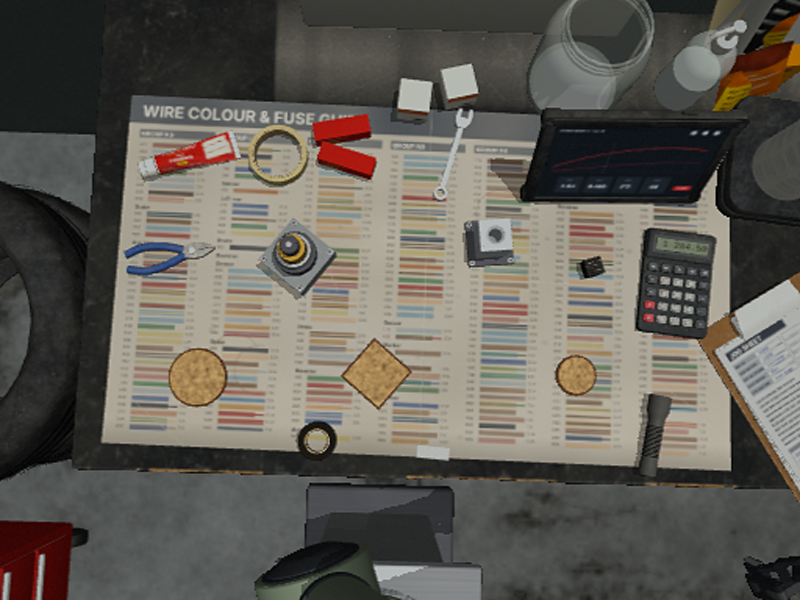

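View pics/side0b.png

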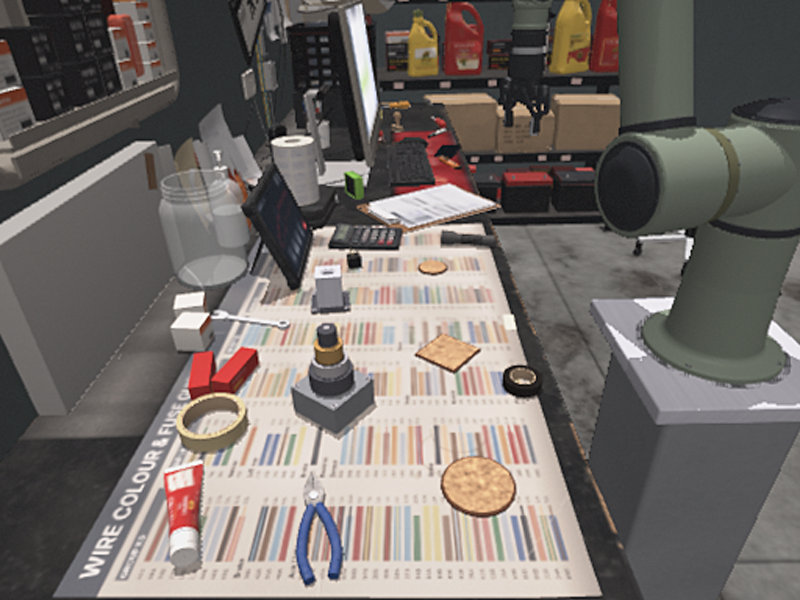

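Top view (800-px scale): pin/fixture near (293,250), stand bore near (496,235), pads at (198,377) large, (376,373) square and (576,375) small. The side view agrees, and the gripper is far off to the right of the bench. Next I'll enlarge the fixture and stand, and segment the cork pads.

```bash
cat > h.py <<'E'
import numpy as np,cv2
from cell import bot
def px2w(n,u,v,z):
    c=bot.calibration(n);K,T=np.array(c["K"]),np.array(c["T"])
    d=T[:3,:3]@np.linalg.solve(K,[u,v,1]);o=T[:3,3];return o+d*(z-o[2])/d[2]
def w2px(n,p):
    c=bot.calibration(n);K,T=np.array(c["K"]),np.array(c["T"])
    q=K@(T[:3,:3].T@(np.array(p)-T[:3,3]));return q[:2]/q[2]
E
python3 - <<'E'
from h import *
im=cv2.imread("pics/top0.png")
a=[cv2.resize(im[y:y+60,x:x+60],(400,400),interpolation=cv2.INTER_CUBIC) for x,y in((160,132),(285,125))]
cv2.imwrite("pics/crop1.png",np.hstack(a))
hsv=cv2.cvtColor(im,cv2.COLOR_BGR2HSV)
for nm,(u,v) in dict(L=(127,241),S=(241,239),s=(369,240)).items():
    r=30; sub=im[v-r:v+r,u-r:u+r].astype(int)
    m=((sub[:,:,2]-sub[:,:,0])>50).astype(np.uint8); m=cv2.morphologyEx(m,cv2.MORPH_OPEN,np.ones((3,3),np.uint8))
    m=cv2.morphologyEx(m,cv2.MORPH_CLOSE,np.ones((5,5),np.uint8))
    cs,_=cv2.findContours(m,cv2.RETR_EXTERNAL,cv2.CHAIN_APPROX_NONE);c=max(cs,key=cv2.contourArea)
    rc=cv2.minAreaRect(c);M=cv2.moments(c);cu,cv=M['m10']/M['m00']+u-r,M['m01']/M['m00']+v-r
    print(nm,rc,(cu,cv),px2w("top",cu,cv,6).round(1),cv2.contourArea(c))
    b=cv2.boxPoints(rc)+[u-r,v-r];print([px2w("top",*p,6)[:2].round(0).tolist() for p in b])
E
```

```text
L ((28.5, 30.0), (36.0, 35.0), 90.0) (125.76581027667984, 241.2308959156785) [427.7 291.2   6. ] 1012.0
[[471.0, 337.0], [473.0, 252.0], [386.0, 247.0], [384.0, 332.0]]
S ((29.194690704345703, 30.420352935791016), (32.2667236328125, 33.489662170410156), 41.18592834472656) (240.25666666666666, 238.82263157894738) [442.   12.3   6. ] 950.0
[[434.0, 69.0], [497.0, 17.0], [447.0, -44.0], [384.0, 8.0]]
s ((29.750003814697266, 29.250003814697266), (24.041629791259766, 24.748737335205078), 45.0) (368.40892728581713, 239.29517638588914) [ 450.3 -302.6    6. ] 463.0
[[449.0, -261.0], [493.0, -304.0], [452.0, -346.0], [408.0, -303.0]]
```

View pics/crop1.png

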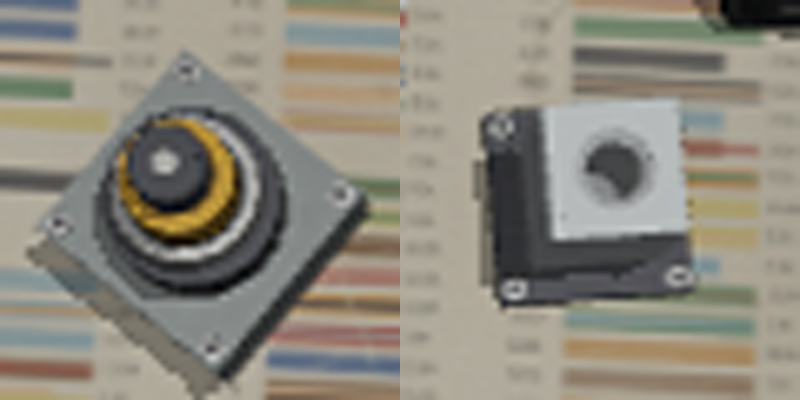

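Run:
```python
from h import *
f=lambda x,o:o+(x+.5)/6.667-.5
P=lambda x,y,ox,oy,z:px2w("top",f(x,ox),f(y,oy),z).round(1)
print("fixture",P(199.25,208,160,132,45),[P(x,y,160,132,45) for x,y in((187,70),(341,191),(212,348),(57,223))])
print("head",P(169,167,160,132,139))
print("stand bore",P(215.5,168.5,285,125,70),[P(x,y,285,125,70) for x,y in((148,108),(282,98),(290,233),(153,240))])
print("foot",[P(x,y,285,125,6) for x,y in((101,127),(115,289),(278,275))])
# side cross-check projections at top0b scale
for p in((590,146,139),(590,-160,70)):print(w2px("side",p)*1.5625)
```

```text
fixture [619.9 139.8  45. ] [array([670.3, 146.4,  45. ]), array([627.7,  89. ,  45. ]), array([569.2, 133. ,  45. ]), array([612.8, 190.6,  45. ])]
head [617.7 138.5 139. ]
stand bore [ 656.4 -162.6   70. ] [array([ 677.4, -138.3,   70. ]), array([ 682.6, -185.9,   70. ]), array([ 634.1, -189.4,   70. ]), array([ 630. , -140.9,   70. ])]
foot [array([ 683.8, -129. ,    6. ]), array([ 622.4, -135.4,    6. ]), array([ 629.7, -196.4,    6. ])]
[347.39214024 329.90064216]
[362.08382158 271.2778251 ]
```

Call:
apply_moves --increments '[[[0,0,0],[0,0,-1],0],[[0,0,0],[0,0,-1],0],[[0,0,0],[0,0,-1],0],[[0,0,0],[0,0,-1],0],[[0,0,0],[0,0,-1],0],[[0,0,0],[0,0,-1],0],[[0,0,0],[0,0,-1],0],[[0,0,0],[0,0,-1],0]]'

```text
time_s: 1.1
tool_pos: [243.9, -492.5, 216.0]
tool_rot: [0.796, 0.606, 0.0, -0.001]
ft_force: [-0.0, -0.6, 0.6]
width: 85.5
finger_force: 0.0
```

Call:
apply_moves --increments '[[[0,0,0],[0,0,-1],0],[[0,0,0],[0,0,-1],0],[[0,0,0],[0,0,-1],0],[[0,0,0],[0,0,-1],0],[[0,0,0],[0,0,-1],0],[[0,0,0],[0,0,-1],0],[[0,0,0],[0,0,-1],0],[[0,0,0],[0,0,-1],0]]'

```text
time_s: 2.1
tool_pos: [244.0, -492.5, 216.0]
tool_rot: [0.481, 0.877, 0.0, -0.0]
ft_force: [-0.8, 0.4, -1.3]
width: 85.4
finger_force: 0.0
```

Call:
apply_moves --increments '[[[0,0,0],[0,0,-1],0],[[0,0,0],[0,0,-1],0],[[0,0,0],[0,0,-1],0],[[0,0,0],[0,0,-1],0],[[0,0,0],[0,0,-1],0],[[0,0,0],[0,0,-1],0],[[0,0,0],[0,0,-1],0],[[0,0,0],[0,0,-1],0]]'

```text
time_s: 3.1
tool_pos: [244.0, -492.5, 216.0]
tool_rot: [0.082, 0.997, 0.0, -0.0]
ft_force: [-0.6, 0.1, 0.9]
width: 85.4
finger_force: 0.0
```

Call:
apply_moves --increments '[[[0,0,0],[0,0,-1],0],[[0,0,0],[0,0,-0.6],0],[[0,0,0],[0,0,0],0],[[0,0,0],[0,0,0],0],[[0,0,0],[0,0,0],0],[[0,0,0],[0,0,0],0],[[0,0,0],[0,0,0],0],[[0,0,0],[0,0,0],0]]'

```text
time_s: 4.1
tool_pos: [244.1, -492.9, 216.5]
tool_rot: [0.001, 1.0, -0.0, 0.0]
ft_force: [0.3, -0.3, 0.3]
width: 85.6
finger_force: 0.0
```

Call:
apply_moves --increments '[[[-0.469,0.79,0],[0,0,0],0],[[-0.469,0.79,0],[0,0,0],0],[[-0.469,0.79,0],[0,0,0],0],[[-0.469,0.79,0],[0,0,0],0],[[-0.469,0.79,0],[0,0,0],0],[[-0.469,0.79,0],[0,0,0],0],[[-0.469,0.79,0],[0,0,0],0],[[-0.469,0.79,0],[0,0,0],0]]'

```text
time_s: 5.1
tool_pos: [432.7, -175.8, 216.7]
tool_rot: [0.001, 1.0, -0.0, 0.0]
ft_force: [0.5, -0.3, -0.1]
width: 85.6
finger_force: 0.0
```

Call:
apply_moves --increments '[[[-0.469,0.79,0],[0,0,0],0],[[-0.469,0.79,0],[0,0,0],0],[[-0.469,0.79,0],[0,0,0],0],[[-0.469,0.79,0],[0,0,0],0],[[-0.469,0.79,0],[0,0,0],0],[[-0.469,0.79,0],[0,0,0],0],[[-0.469,0.79,0],[0,0,0],0],[[-0.469,0.79,0],[0,0,0],0]]'

```text
time_s: 6.1
tool_pos: [620.6, 140.1, 216.5]
tool_rot: [0.0, 1.0, -0.0, 0.0]
ft_force: [-0.2, -0.1, 0.0]
width: 85.4
finger_force: 0.0
```

Call:
apply_moves --increments '[[[0,0,0],[0,0,0],0],[[0,0,0],[0,0,0],0],[[0,0,0],[0,0,0],0],[[0,0,0.2],[0,0,0],0],[[0,0,0.2],[0,0,0],0],[[0,0,0.2],[0,0,0],0],[[0,0,0.2],[0,0,0],0],[[0,0,0],[0,0,0],0]]'

```text
time_s: 7.1
tool_pos: [619.1, 138.7, 175.1]
tool_rot: [0.0, 1.0, -0.0, -0.001]
ft_force: [0.3, -0.1, 0.0]
width: 85.8
finger_force: 0.0
```

Run:
```python
from h import *
im=bot.capture("side")[:,:,::-1];cv2.imwrite("pics/side1.png",cv2.resize(im[115:265,150:300],(600,600),interpolation=cv2.INTER_CUBIC))
s=bot.get_state();print(s["tool_pos"],s["q"],bot.tips_ahead)
for p in((619,139,139),(619,139,115),(619,139,45),(656.4,-162.6,70)):print(((w2px("side",p)-[150,115])*4).round())
```

```text
[619.55728165 138.74527072 175.89380058] [ 1.04118673e-01  5.11169266e-01 -1.28651328e-02  1.04782974e+00
  9.13235207e-06  1.05025343e-01] 11.0
[235. 378.]
[239. 416.]
[250. 519.]
[237. 235.]
```

View pics/side1.png

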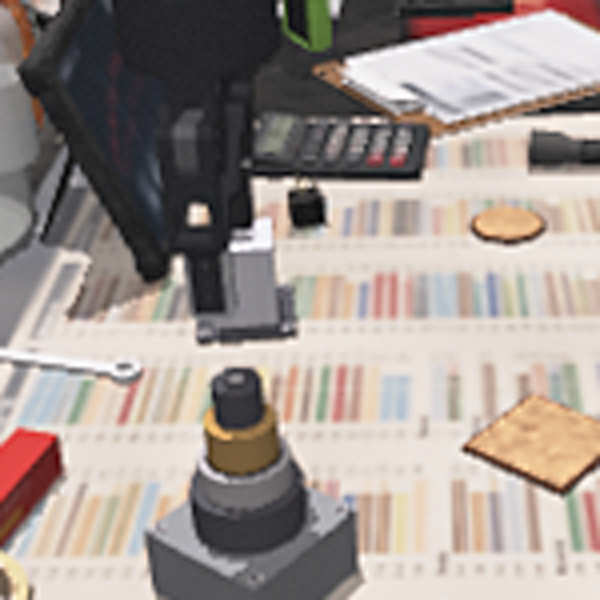

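The side view confirms it: the head top sits at (237,377) against a predicted (235,378), so the position is good. Descending to the head.

Call:
apply_moves --increments '[[[0,0,0.2],[0,0,0],0],[[0,0,0.2],[0,0,0],0],[[0,0,0.2],[0,0,0],0],[[0,0,0.2],[0,0,0],0],[[0,0,0.16],[0,0,0],0],[[0,0,0],[0,0,0],0],[[0,0,0],[0,0,0],0],[[0,0,0],[0,0,0],0]]'

```text
time_s: 8.15
tool_pos: [620.3, 138.8, 129.0]
tool_rot: [0.0, 1.0, 0.0, 0.0]
ft_force: [0.6, -0.9, 0.2]
width: 85.8
finger_force: 0.0
```

Call:
apply_moves --increments '[[[0,0,0],[0,0,0],100],[[0,0,0],[0,0,0],130],[[0,0,0],[0,0,0],150],[[0,0,0],[0,0,0],255],[[0,0,0],[0,0,0],255],[[0,0,0],[0,0,0],255],[[0,0,0],[0,0,0],255],[[0,0,0],[0,0,0],255]]' --squeeze 30

```text
time_s: 9.15
tool_pos: [619.9, 138.7, 128.5]
tool_rot: [0.0, 1.0, -0.0, -0.0]
ft_force: [-0.8, 0.4, -0.1]
width: 0.0
finger_force: 0.0
```

Run:
```python
from h import *
a=bot.capture("side")[:,:,::-1][115:265,150:300];b=bot.capture("top")[:,:,::-1][110:210,135:235]
cv2.imwrite("pics/s2.png",np.hstack([cv2.resize(i,(400,400),interpolation=cv2.INTER_CUBIC) for i in(a,b)]))
```

```text
(no output)
```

View pics/s2.png

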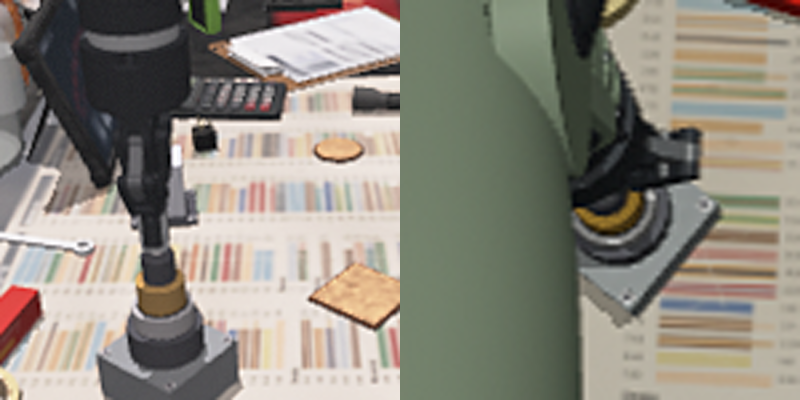

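Run:
```python
from h import *
def aty(u,v,y):
    c=bot.calibration("side");K,T=np.array(c["K"]),np.array(c["T"]);d=T[:3,:3]@np.linalg.solve(K,[u,v,1]);o=T[:3,3];return o+d*(y-o[1])/d[1]
print("open near", [aty(201.75,193,y).round() for y in(181,188,195)],"far",[aty(209.5,171.5,y).round() for y in (96,90,84)])
print("shut",aty(208.9,208.8,139).round(), aty(208.9,206,139).round())
print("body",[px2w("top",210,147,z).round() for z in(160,200,240)])
im=bot.capture("side")[:,:,::-1]
cv2.imwrite("pics/s3.png",cv2.resize(im[160:235,170:245],(600,600),interpolation=cv2.INTER_CUBIC))
```

```text
open near [array([622., 181., 204.]), array([621., 188., 208.]), array([620., 195., 212.])] far [array([616.,  96., 207.]), array([617.,  90., 204.]), array([618.,  84., 201.])]
shut [619. 139. 141.] [618. 139. 148.]
body [array([637.,  83., 160.]), array([629.,  79., 200.]), array([621.,  76., 240.])]
```

View pics/s3.png

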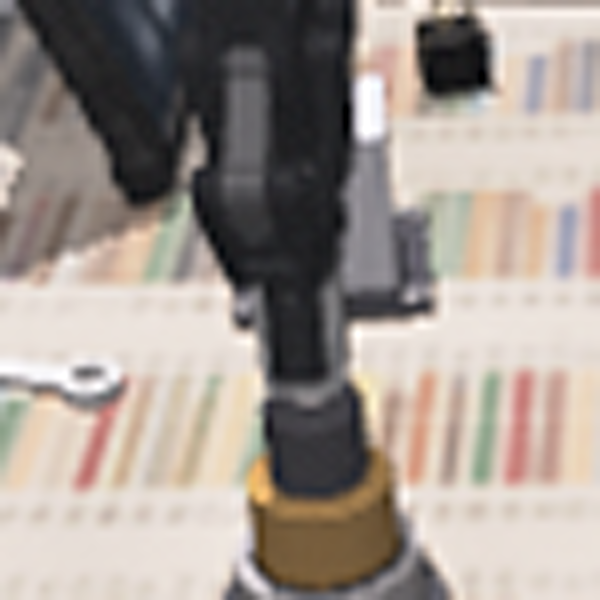

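The picture shows the shut tips at (300,395), just above the head at z≈140 while the TCP reads 128.5. So the tips sit about 11 mm behind the reported TCP, not ahead of it. I'll open, go 17 mm lower and close again.

Call:
apply_moves --increments '[[[0,0,0],[0,0,0],0],[[0,0,0],[0,0,0],0],[[0,0,0],[0,0,0],0],[[0,0,0],[0,0,0],0],[[0,0,0.1],[0,0,0],0],[[0,0,0.1],[0,0,0],0],[[0,0,0.1],[0,0,0],0],[[0,0,0.04],[0,0,0],0]]'

```text
time_s: 10.3
tool_pos: [619.5, 138.7, 110.8]
tool_rot: [0.0, 1.0, -0.0, -0.0]
ft_force: [-0.4, -0.3, -0.6]
width: 85.5
finger_force: 0.0
```

Call:
apply_moves --increments '[[[0,0,0],[0,0,0],100],[[0,0,0],[0,0,0],130],[[0,0,0],[0,0,0],150],[[0,0,0],[0,0,0],160],[[0,0,0],[0,0,0],255],[[0,0,0],[0,0,0],255],[[0,0,0],[0,0,0],255],[[0,0,0],[0,0,0],255]]' --squeeze 30

```text
time_s: 11.3
tool_pos: [620.1, 139.1, 111.8]
tool_rot: [0.0, 1.0, 0.0, 0.0]
ft_force: [-0.5, 2.1, 2.8]
width: 26.1
finger_force: 29.7
```

Run:
```python
from h import *
print(bot.get_state())
im=bot.capture("side")[:,:,::-1]
cv2.imwrite("pics/s4.png",cv2.resize(im[160:235,170:245],(600,600),interpolation=cv2.INTER_CUBIC))
```

```text
{'time_s': 11.3, 'q': array([ 1.04275058e-01,  5.62054685e-01, -9.94519243e-02,  9.08641392e-01,
        5.64958067e-04,  1.05036190e-01]), 'dq': array([ 0.00015182,  0.00073265, -0.00057565, -0.00068147, -0.00171357,
        0.00064291]), 'joint_efforts': array([-1.38086289e+00, -5.26477897e+01,  2.36039668e+01, -8.59302096e-02,
       -6.60145562e-01, -3.25153145e-03]), 'tool_pos': array([620.12278442, 139.08155364, 111.80857865]), 'tool_rot': array([3.80474574e-04, 9.99999835e-01, 3.14797054e-04, 2.92880390e-04]), 'ft_force': array([-0.48612798,  2.08278098,  2.78000461]), 'ft_torque': array([ 0.43848805,  0.12264296, -0.06478488]), 'finger_force': 29.72646077396348, 'width': 26.064318751536796}
```

View pics/s4.png

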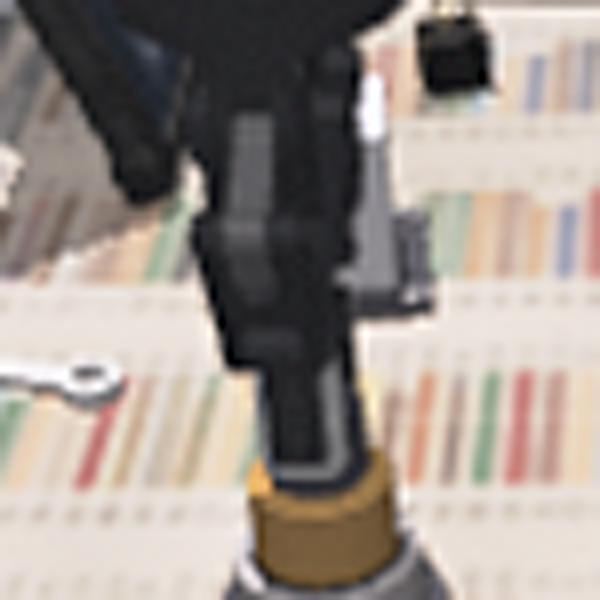

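The grip holds on the head (tips at about (305,485), above the brass). Lifting straight up.

Call:
apply_moves --increments '[[[0,0,0],[0,0,0],255],[[0,0,-0.1],[0,0,0],255],[[0,0,-0.2],[0,0,0],255],[[0,0,-0.2],[0,0,0],255],[[0,0,-0.3],[0,0,0],255],[[0,0,-0.3],[0,0,0],255],[[0,0,-0.3],[0,0,0],255],[[0,0,-0.3],[0,0,0],255]]' --squeeze 60

```text
time_s: 12.35
tool_pos: [620.0, 138.7, 197.8]
tool_rot: [0.001, 1.0, -0.0, 0.0]
ft_force: [0.2, -1.0, -3.0]
width: 24.9
finger_force: 59.2
```

Call:
apply_moves --increments '[[[0,0,-0.3],[0,0,0],255],[[0,0,-0.3],[0,0,0],255],[[0,0,-0.2],[0,0,0],255],[[0,0,0],[0,0,0],255],[[0,0,0],[0,0,0],255],[[0,0,0],[0,0,0],255],[[0,0,0],[0,0,0],255],[[0,0,0],[0,0,0],255]]'

```text
time_s: 13.35
tool_pos: [619.8, 138.7, 236.2]
tool_rot: [0.001, 1.0, -0.0, -0.0]
ft_force: [-0.6, 0.8, -2.0]
width: 24.9
finger_force: 59.2
```

Run:
```python
from h import *
im=bot.capture("side")[:,:,::-1]
cv2.imwrite("pics/s5.png",cv2.resize(im[80:260,150:300],(500,600),interpolation=cv2.INTER_CUBIC))
```

```text
(no output)
```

View pics/s5.png

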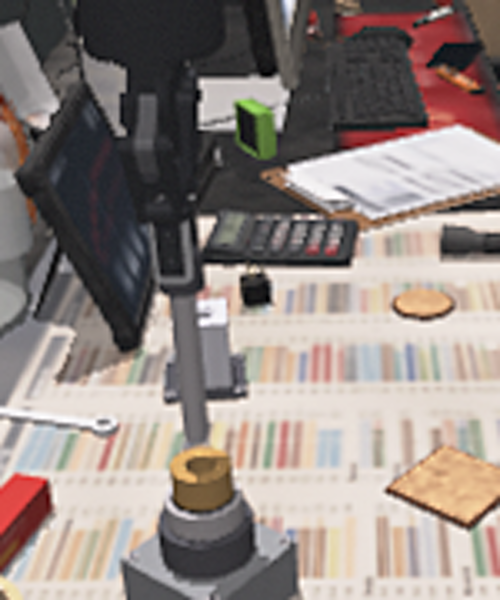

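Pin is out and hanging vertical, foot at (195,445), with the rings still in place. Moving over the stand.

Call:
apply_moves --increments '[[[-0.06,-0.5,0],[0,0,0],255],[[-0.06,-0.5,0],[0,0,0],255],[[-0.06,-0.5,0],[0,0,0],255],[[-0.06,-0.5,0],[0,0,0],255],[[-0.06,-0.5,0],[0,0,0],255],[[-0.06,-0.5,0],[0,0,0],255],[[-0.06,-0.5,0],[0,0,0],255],[[-0.06,-0.5,0],[0,0,0],255]]'

```text
time_s: 14.4
tool_pos: [643.8, -62.2, 236.5]
tool_rot: [0.0, 1.0, 0.0, -0.0]
ft_force: [-0.1, -0.1, -2.8]
width: 24.9
finger_force: 59.3
```

Call:
apply_moves --increments '[[[-0.06,-0.5,0],[0,0,0],255],[[-0.06,-0.5,0],[0,0,0],255],[[-0.06,-0.5,0],[0,0,0],255],[[-0.088,-0.544,0],[0,0,0],255],[[0,0,0.4],[0,0,0],255],[[0,0,0.4],[0,0,0],255],[[0,0,0.2],[0,0,0],255],[[0,0,0],[0,0,0],255]]'

```text
time_s: 15.4
tool_pos: [656.6, -163.8, 185.7]
tool_rot: [0.001, 1.0, 0.0, -0.001]
ft_force: [-0.3, 0.1, -2.4]
width: 25.6
finger_force: 59.3
```

Run:
```python
from h import *
print(bot.get_state()["tool_pos"])
a=bot.capture("side")[:,:,::-1][120:210,175:245];b=bot.capture("top")[:,:,::-1][100:190,270:340]
cv2.imwrite("pics/s6.png",np.hstack([cv2.resize(i,(400,514),interpolation=cv2.INTER_CUBIC) for i in(a,b)]))
for z in (70,84,190):print(((w2px("side",(656.2,-163,z))-[175,120])*5.714).round())
```

```text
[ 656.63142551 -163.76555375  185.73836521]
[197. 306.]
[194. 282.]
[175.  86.]
```

View pics/s6.png

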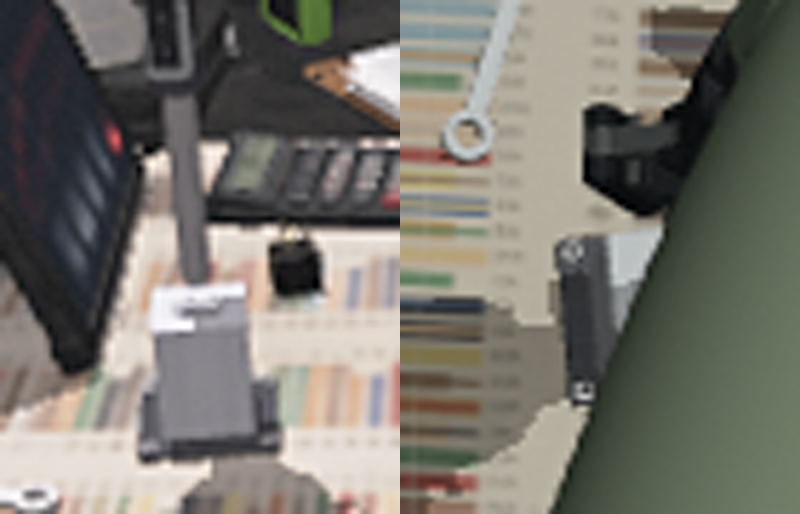

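Pin foot at (197,280) stands right above the bore mouth at about (198,305), as predicted. Lowering.

Call:
apply_moves --increments '[[[0,0,0.1],[0,0,0],255],[[0,0,0.1],[0,0,0],255],[[0,0,0.1],[0,0,0],255],[[0,0,0.1],[0,0,0],255],[[0,0,0.1],[0,0,0],255],[[0,0,0.1],[0,0,0],255],[[0,0,0.1],[0,0,0],255],[[0,0,0],[0,0,0],255]]'

```text
time_s: 16.5
tool_pos: [656.7, -163.4, 150.9]
tool_rot: [0.001, 1.0, 0.0, -0.0]
ft_force: [-0.1, 0.0, -2.8]
width: 25.1
finger_force: 59.3
```

Call:
apply_moves --increments '[[[0,0,0.14],[0,0,0],255],[[0,0,0.14],[0,0,0],255],[[0,0,0.14],[0,0,0],255],[[0,0,0.14],[0,0,0],255],[[0,0,0.1],[0,0,0],255],[[0,0,0.06],[0,0,0],255],[[0,0,0.04],[0,0,0],255],[[0,0,0],[0,0,0],255]]'

```text
time_s: 17.5
tool_pos: [657.0, -163.5, 113.5]
tool_rot: [0.0, 1.0, 0.0, 0.0]
ft_force: [-0.3, 1.2, -2.7]
width: 24.9
finger_force: 59.3
```

Call:
apply_moves --increments '[[[0,0,0.02],[0,0,0],255],[[0,0,0.02],[0,0,0],255],[[0,0,0],[0,0,0],255],[[0,0,0],[0,0,0],255],[[0,0,0],[0,0,0],255],[[0,0,0],[0,0,0],255],[[0,0,0],[0,0,0],255],[[0,0,0],[0,0,0],255]]'

```text
time_s: 18.5
tool_pos: [657.0, -163.5, 111.5]
tool_rot: [0.0, 1.0, 0.0, 0.0]
ft_force: [-0.7, -0.3, -2.9]
width: 24.9
finger_force: 59.3
```

Call:
apply_moves --increments '[[[0,0,0.02],[0,0,0],255],[[0,0,0.01],[0,0,0],255],[[0,0,0],[0,0,0],255],[[0,0,0],[0,0,0],255],[[0,0,0],[0,0,0],255],[[0,0,0],[0,0,0],255],[[0,0,0],[0,0,0],255],[[0,0,0],[0,0,0],255]]'

```text
time_s: 19.5
tool_pos: [657.0, -163.5, 110.0]
tool_rot: [0.0, 1.0, -0.0, 0.0]
ft_force: [0.5, -0.2, -1.5]
width: 25.4
finger_force: 59.4
```

Call:
apply_moves --increments '[[[0,0,0],[0,0,0],120],[[0,0,0],[0,0,0],60],[[0,0,0],[0,0,0],0],[[0,0,0],[0,0,0],0],[[0,0,-0.1],[0,0,0],0],[[0,0,-0.3],[0,0,0],0],[[0,0,-0.6],[0,0,0],0],[[0,0,-0.6],[0,0,0],0]]'

```text
time_s: 20.5
tool_pos: [657.2, -163.6, 192.0]
tool_rot: [0.0, 1.0, -0.0, 0.0]
ft_force: [0.3, 0.5, -0.1]
width: 85.4
finger_force: 0.0
```

Call:
apply_moves --increments '[[[0.06,0.5,0],[0,0,0],0],[[0.06,0.5,0],[0,0,0],0],[[0.06,0.5,0],[0,0,0],0],[[0.06,0.5,0],[0,0,0],0],[[0.06,0.5,0],[0,0,0],0],[[0.06,0.5,0],[0,0,0],0],[[0.06,0.5,0],[0,0,0],0],[[0.06,0.5,0],[0,0,0],0]]'

```text
time_s: 21.5
tool_pos: [632.8, 38.4, 189.8]
tool_rot: [0.0, 1.0, 0.0, -0.0]
ft_force: [-0.1, -0.1, 0.9]
width: 85.2
finger_force: 0.0
```

Call:
apply_moves --increments '[[[0.06,0.5,0],[0,0,0],0],[[0.06,0.5,0],[0,0,0],0],[[0.06,0.5,0],[0,0,0],0],[[0.088,0.544,0],[0,0,0],0],[[0,0,0.6],[0,0,0],0],[[0,0,0.4],[0,0,0],0],[[0,0,0],[0,0,0],0],[[0,0,0],[0,0,0],0]]'

```text
time_s: 22.5
tool_pos: [620.2, 139.2, 140.8]
tool_rot: [0.0, 1.0, 0.0, 0.0]
ft_force: [-0.5, 0.9, -0.2]
width: 85.1
finger_force: 0.0
```

Run:
```python
from h import *
a=bot.capture("side")[:,:,::-1];b=bot.capture("top")[:,:,::-1]
cv2.imwrite("pics/s7.png",np.hstack([cv2.resize(a[120:240,170:250],(400,600),interpolation=cv2.INTER_CUBIC),cv2.resize(b[110:200,280:340],(400,600),interpolation=cv2.INTER_CUBIC)]))
print(w2px("side",(656.2,-163,137))*1,w2px("top",(656.2,-163,137)))
```

```text
[207.33057855 152.69559272] [321.72106737 144.04919697]
```

View pics/s7.png

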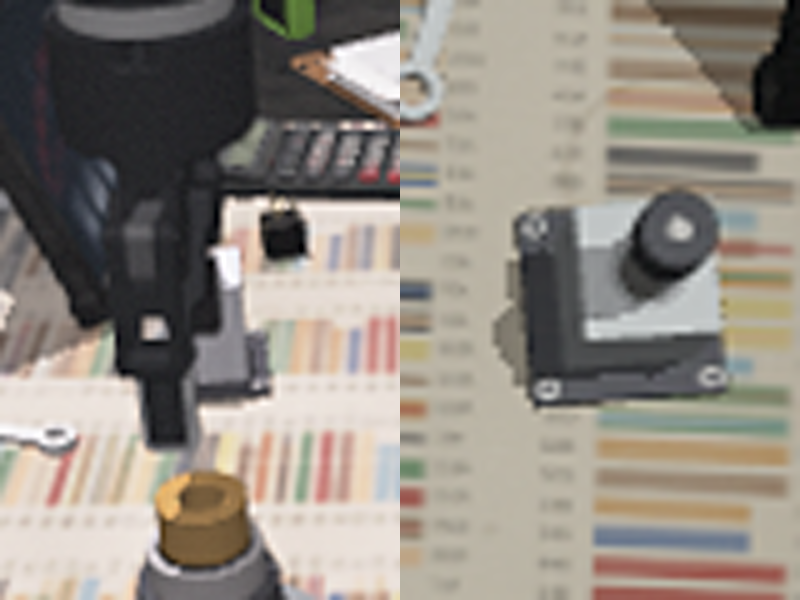

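The pin stands in the bore: its head is at native (322,144.5), predicted (321.7,144.0) when fully down. Now the spacer.

Call:
apply_moves --increments '[[[0,0,0.3],[0,0,0],0],[[0,0,0.3],[0,0,0],0],[[0,0,0.3],[0,0,0],0],[[0,0,0.2],[0,0,0],0],[[0,0,0.02],[0,0,0],0],[[0,0,0],[0,0,0],0],[[0,0,0],[0,0,0],60],[[0,0,0],[0,0,0],90]]'

```text
time_s: 23.6
tool_pos: [620.3, 138.8, 84.5]
tool_rot: [0.0, 1.0, 0.0, 0.0]
ft_force: [0.7, -0.1, 0.6]
width: 55.0
finger_force: 0.0
```

Call:
apply_moves --increments '[[[0,0,0],[0,0,0],110],[[0,0,0],[0,0,0],120],[[0,0,0],[0,0,0],130],[[0,0,0],[0,0,0],255],[[0,0,0],[0,0,0],255],[[0,0,0],[0,0,0],255],[[0,0,0],[0,0,0],255],[[0,0,0],[0,0,0],255]]' --squeeze 40

```text
time_s: 24.6
tool_pos: [620.1, 138.8, 84.4]
tool_rot: [0.0, 1.0, 0.0, 0.0]
ft_force: [-0.7, 0.2, 4.9]
width: 36.2
finger_force: 40.2
```

Call:
apply_moves --increments '[[[0,0,-0.1],[0,0,0],255],[[0,0,-0.3],[0,0,0],255],[[0,0,-0.4],[0,0,0],255],[[0,0,-0.4],[0,0,0],255],[[0,0,-0.4],[0,0,0],255],[[0.187,-0.491,0],[0,0,0],255],[[0.187,-0.491,0],[0,0,0],255],[[0.187,-0.491,0],[0,0,0],255]]'

```text
time_s: 25.6
tool_pos: [591.6, 64.4, 164.8]
tool_rot: [0.0, 1.0, -0.0, 0.0]
ft_force: [0.1, 0.6, -0.4]
width: 36.7
finger_force: 40.1
```

Call:
apply_moves --increments '[[[0.187,-0.491,0],[0,0,0],255],[[0.187,-0.491,0],[0,0,0],255],[[0.187,-0.491,0],[0,0,0],255],[[0.187,-0.491,0],[0,0,0],255],[[0.187,-0.491,0],[0,0,0],255],[[0.187,-0.491,0],[0,0,0],255],[[0.187,-0.491,0],[0,0,0],255],[[0.187,-0.491,0],[0,0,0],255]]'

```text
time_s: 26.6
tool_pos: [516.6, -132.1, 164.8]
tool_rot: [0.0, 1.0, -0.0, 0.0]
ft_force: [0.4, 0.3, -1.4]
width: 36.7
finger_force: 40.1
```

Call:
apply_moves --increments '[[[0.187,-0.491,0],[0,0,0],255],[[0.187,-0.491,0],[0,0,0],255],[[0.187,-0.491,0],[0,0,0],255],[[0.187,-0.491,0],[0,0,0],255],[[0.187,-0.491,0],[0,0,0],255],[[0.187,-0.491,0],[0,0,0],255],[[0.187,-0.491,0],[0,0,0],255],[[0,0,0],[0,0,0],255]]'

```text
time_s: 27.6
tool_pos: [450.9, -304.6, 164.7]
tool_rot: [0.002, 1.0, -0.0, 0.0]
ft_force: [0.8, 0.0, -0.1]
width: 36.5
finger_force: 40.2
```

Run:
```python
from h import *
print(bot.get_state()["tool_pos"])
a=bot.capture("side")[:,:,::-1];b=bot.capture("top")[:,:,::-1]
cv2.imwrite("pics/s8.png",np.hstack([cv2.resize(a[80:230,190:290],(400,600),interpolation=cv2.INTER_CUBIC),cv2.resize(b[120:270,145:245],(400,600),interpolation=cv2.INTER_CUBIC)]))
```

```text
[ 450.86911012 -304.60007078  164.67982114]
```

View pics/s8.png

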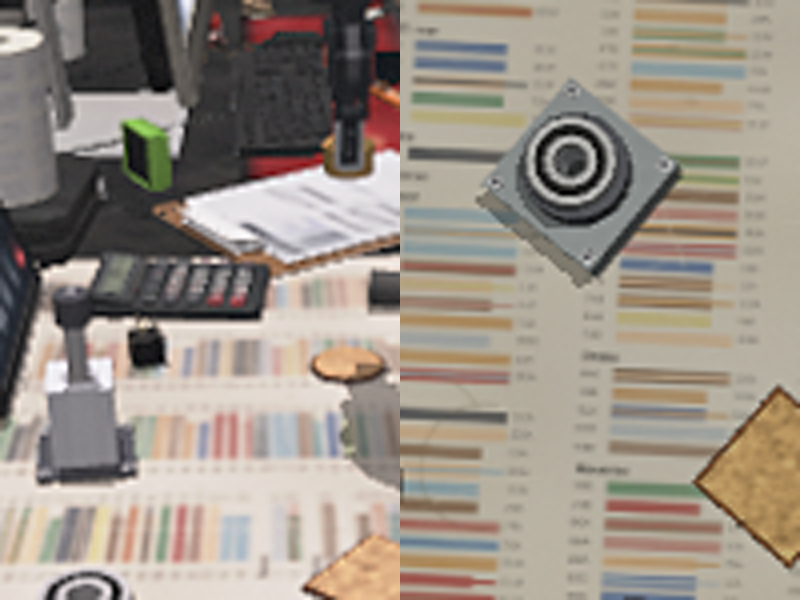

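Bearing and pulley stay stacked on the fixture, the pin stands in the post, and the spacer hangs level in the gripper at (350,155). Lowering.

Call:
apply_moves --increments '[[[0,0,0.5],[0,0,0],255],[[0,0,0.5],[0,0,0],255],[[0,0,0.5],[0,0,0],255],[[0,0,0.5],[0,0,0],255],[[0,0,0.5],[0,0,0],255],[[0,0,0.4],[0,0,0],255],[[0,0,0.2],[0,0,0],255],[[0,0,0.1],[0,0,0],255]]'

```text
time_s: 28.7
tool_pos: [451.5, -302.4, 3.9]
tool_rot: [0.0, 1.0, 0.0, -0.0]
ft_force: [0.7, -0.4, -1.2]
width: 36.7
finger_force: 40.2
```

Call:
apply_moves --increments '[[[0,0,0.02],[0,0,0],255],[[0,0,0.02],[0,0,0],255],[[0,0,0.02],[0,0,0],255],[[0,0,0],[0,0,0],255],[[0,0,0],[0,0,0],255],[[0,0,0],[0,0,0],255],[[0,0,0],[0,0,0],255],[[0,0,0],[0,0,0],255]]'

```text
time_s: 29.7
tool_pos: [451.1, -303.0, 1.0]
tool_rot: [0.0, 1.0, 0.0, -0.0]
ft_force: [0.4, 0.1, -1.4]
width: 36.8
finger_force: 40.2
```

Call:
apply_moves --increments '[[[0,0,0.01],[0,0,0],255],[[0,0,0.01],[0,0,0],255],[[0,0,0.01],[0,0,0],255],[[0,0,0],[0,0,0],255],[[0,0,0],[0,0,0],255],[[0,0,0],[0,0,0],255],[[0,0,0],[0,0,0],255],[[0,0,0],[0,0,0],255]]'

```text
time_s: 30.7
tool_pos: [451.2, -303.0, -0.5]
tool_rot: [0.0, 1.0, -0.0, 0.0]
ft_force: [0.1, 0.2, -0.8]
width: 36.6
finger_force: 40.2
```

Call:
apply_moves --increments '[[[0,0,0],[0,0,0],110],[[0,0,0],[0,0,0],60],[[0,0,0],[0,0,0],0],[[0,0,0],[0,0,0],0],[[0,0,-0.1],[0,0,0],0],[[0,0,-0.4],[0,0,0],0],[[0,0,-0.8],[0,0,0],0],[[0,0,-0.8],[0,0,0],0]]'

```text
time_s: 31.7
tool_pos: [450.9, -302.8, 105.7]
tool_rot: [0.0, 1.0, 0.0, -0.0]
ft_force: [-0.5, -1.2, -0.1]
width: 85.2
finger_force: 0.0
```

Call:
apply_moves --increments '[[[-0.187,0.491,-0.4],[0,0,0],0],[[-0.187,0.491,-0.4],[0,0,0],0],[[-0.187,0.491,-0.4],[0,0,0],0],[[-0.187,0.491,0],[0,0,0],0],[[-0.187,0.491,0],[0,0,0],0],[[-0.187,0.491,0],[0,0,0],0],[[-0.187,0.491,0],[0,0,0],0],[[-0.187,0.491,0],[0,0,0],0]]'

```text
time_s: 32.7
tool_pos: [526.4, -105.8, 164.9]
tool_rot: [0.0, 1.0, -0.0, 0.0]
ft_force: [0.5, -0.3, 0.2]
width: 85.3
finger_force: 0.0
```

Call:
apply_moves --increments '[[[-0.187,0.491,0],[0,0,0],0],[[-0.187,0.491,0],[0,0,0],0],[[-0.187,0.491,0],[0,0,0],0],[[-0.187,0.491,0],[0,0,0],0],[[-0.187,0.491,0],[0,0,0],0],[[-0.187,0.491,0],[0,0,0],0],[[-0.187,0.491,0],[0,0,0],0],[[-0.187,0.491,0],[0,0,0],0]]'

```text
time_s: 33.7
tool_pos: [601.3, 90.5, 164.8]
tool_rot: [0.0, 1.0, -0.0, 0.0]
ft_force: [0.9, 0.1, -0.2]
width: 85.4
finger_force: 0.0
```

Call:
apply_moves --increments '[[[-0.187,0.491,0],[0,0,0],0],[[-0.187,0.491,0],[0,0,0],0],[[0,0,0.4],[0,0,0],0],[[0,0,0.4],[0,0,0],0],[[0,0,0.4],[0,0,0],0],[[0,0,0.4],[0,0,0],0],[[0,0,0.2],[0,0,0],0],[[0,0,0],[0,0,0],0]]'

```text
time_s: 34.7
tool_pos: [619.4, 138.7, 74.1]
tool_rot: [0.001, 1.0, -0.0, -0.001]
ft_force: [0.8, 0.3, 0.1]
width: 85.6
finger_force: 0.0
```

Down 6.5 mm more and close on the bearing; then check the spacer with code and one picture.

Call:
apply_moves --increments '[[[0,0,0.1],[0,0,0],0],[[0,0,0.03],[0,0,0],40],[[0,0,0],[0,0,0],60],[[0,0,0],[0,0,0],70],[[0,0,0],[0,0,0],80],[[0,0,0],[0,0,0],90],[[0,0,0],[0,0,0],100],[[0,0,0],[0,0,0],255]]' --squeeze 40

```text
time_s: 35.7
tool_pos: [620.1, 139.1, 68.8]
tool_rot: [0.0, 1.0, 0.0, 0.0]
ft_force: [-2.3, 1.2, 5.9]
width: 49.0
finger_force: 40.4
```

Call:
apply_moves --increments '[[[0,0,0],[0,0,0],255],[[0,0,0],[0,0,0],255],[[0,0,0],[0,0,0],255],[[0,0,0],[0,0,0],255],[[0,0,0],[0,0,0],255],[[0,0,0],[0,0,0],255],[[0,0,0],[0,0,0],255],[[0,0,0],[0,0,0],255]]'

```text
time_s: 36.7
tool_pos: [620.1, 139.1, 68.8]
tool_rot: [0.0, 1.0, 0.0, 0.0]
ft_force: [-1.7, 0.8, 5.5]
width: 49.2
finger_force: 40.5
```

Run:
```python
from h import *
a=bot.capture("side")[:,:,::-1];b=bot.capture("top")[:,:,::-1]
cv2.imwrite("pics/s9.png",np.hstack([cv2.resize(a[160:250,180:240],(400,600),interpolation=cv2.INTER_CUBIC),cv2.resize(b[195:285,340:400],(400,600),interpolation=cv2.INTER_CUBIC)]))
print(w2px("top",(450.3,-302.6,30)),w2px("top",(450.3,-302.6,6)))
```

```text
[371.04874787 239.26067846] [368.40997143 239.29769702]
```

View pics/s9.png

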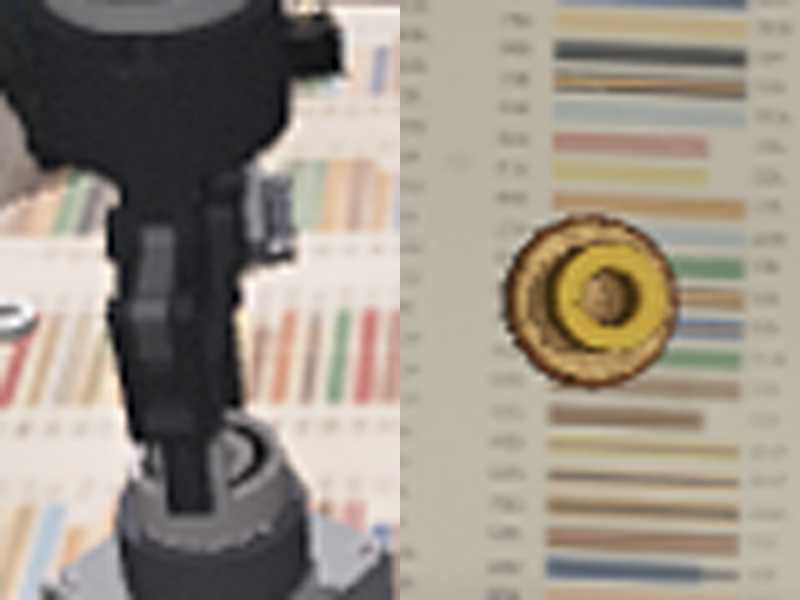

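Spacer is centred on its pad: ring top at native (371.3,239.1), predicted (371.0,239.3). The bearing is gripped, so I'll carry it to the square pad.

Call:
apply_moves --increments '[[[0,0,-0.1],[0,0,0],255],[[0,0,-0.3],[0,0,0],255],[[0,0,-0.4],[0,0,0],255],[[0,0,-0.4],[0,0,0],255],[[0.354,-0.254,0],[0,0,0],255],[[0.354,-0.254,0],[0,0,0],255],[[0.354,-0.254,0],[0,0,0],255],[[0.354,-0.254,0],[0,0,0],255]]'

```text
time_s: 37.8
tool_pos: [548.7, 87.5, 128.8]
tool_rot: [0.0, 1.0, -0.0, 0.0]
ft_force: [0.2, -0.1, -1.7]
width: 49.0
finger_force: 41.7
```

Call:
apply_moves --increments '[[[0.354,-0.254,0],[0,0,0],255],[[0.354,-0.254,0],[0,0,0],255],[[0.354,-0.254,0],[0,0,0],255],[[0.354,-0.254,0],[0,0,0],255],[[0.354,-0.254,0],[0,0,0],255],[[0.354,-0.254,0],[0,0,0],255],[[0,0,0],[0,0,0],255],[[0,0,0],[0,0,0],255]]'

```text
time_s: 38.8
tool_pos: [443.9, 11.9, 128.7]
tool_rot: [0.001, 1.0, -0.0, 0.001]
ft_force: [1.1, 0.5, -2.0]
width: 48.8
finger_force: 41.7
```

Run:
```python
from h import *
print(bot.get_state()["tool_pos"])
a=bot.capture("side")[:,:,::-1];b=bot.capture("top")[:,:,::-1]
cv2.imwrite("pics/s10.png",np.hstack([cv2.resize(a[150:270,200:280],(400,600),interpolation=cv2.INTER_CUBIC),cv2.resize(b[120:225,155:225],(400,600),interpolation=cv2.INTER_CUBIC)]))
for z in(133,133+18,6):print(((w2px("side",(442,12.3,z))-[200,150])*5).round())
print(((w2px("top",(619,139.2,73))-[155,120])*5.714+[400,0]).round())
```

```text
[443.85724653  11.91653726 128.6727296 ]
[439. 158.]
[440. 125.]
[432. 372.]
[590. 235.]
```

View pics/s10.png

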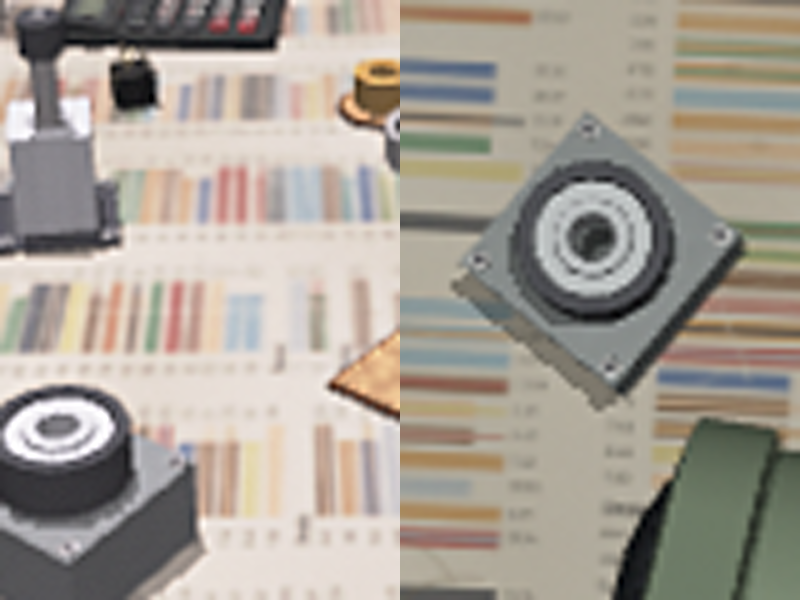

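The pulley stays centred on the fixture ((591,238) against predicted (590,235)), and the bearing is in the gripper. Lowering it to the pad.

Call:
apply_moves --increments '[[[0,0,0.4],[0,0,0],255],[[0,0,0.5],[0,0,0],255],[[0,0,0.5],[0,0,0],255],[[0,0,0.5],[0,0,0],255],[[0,0,0.36],[0,0,0],255],[[0,0,0.15],[0,0,0],255],[[0,0,0.06],[0,0,0],255],[[0,0,0],[0,0,0],255]]'

```text
time_s: 39.9
tool_pos: [443.3, 11.9, 4.8]
tool_rot: [0.0, 1.0, -0.0, 0.0]
ft_force: [-0.6, -0.3, -2.6]
width: 48.9
finger_force: 41.8
```

Call:
apply_moves --increments '[[[0,0,0.02],[0,0,0],255],[[0,0,0.01],[0,0,0],255],[[0,0,0.01],[0,0,0],255],[[0,0,0],[0,0,0],255],[[0,0,0],[0,0,0],255],[[0,0,0],[0,0,0],255],[[0,0,0],[0,0,0],255],[[0,0,0],[0,0,0],255]]'

```text
time_s: 40.9
tool_pos: [442.8, 11.9, 2.5]
tool_rot: [0.0, 1.0, -0.0, -0.0]
ft_force: [-0.9, -0.3, -1.6]
width: 49.1
finger_force: 41.8
```

Call:
apply_moves --increments '[[[0,0,0.01],[0,0,0],255],[[0,0,0.01],[0,0,0],255],[[0,0,0],[0,0,0],255],[[0,0,0],[0,0,0],255],[[0,0,0],[0,0,0],255],[[0,0,0],[0,0,0],255],[[0,0,0],[0,0,0],255],[[0,0,0],[0,0,0],255]]'

```text
time_s: 41.9
tool_pos: [442.9, 11.9, 1.8]
tool_rot: [0.0, 1.0, -0.0, 0.0]
ft_force: [-1.6, -1.1, 5.6]
width: 48.7
finger_force: 42.7
```

Call:
apply_moves --increments '[[[0,0,0],[0,0,0],60],[[0,0,0],[0,0,0],30],[[0,0,0],[0,0,0],0],[[0,0,0],[0,0,0],0],[[0,0,-0.1],[0,0,0],0],[[0,0,-0.4],[0,0,0],0],[[0,0,-0.8],[0,0,0],0],[[0,0,-0.8],[0,0,0],0]]'

```text
time_s: 42.9
tool_pos: [442.4, 12.0, 107.7]
tool_rot: [0.001, 1.0, 0.0, -0.0]
ft_force: [0.1, -0.7, -0.0]
width: 85.2
finger_force: 0.0
```

Call:
apply_moves --increments '[[[-0.354,0.254,-0.4],[0,0,0],0],[[-0.354,0.254,0],[0,0,0],0],[[-0.354,0.254,0],[0,0,0],0],[[-0.354,0.254,0],[0,0,0],0],[[-0.354,0.254,0],[0,0,0],0],[[-0.354,0.254,0],[0,0,0],0],[[-0.354,0.254,0],[0,0,0],0],[[-0.354,0.254,0],[0,0,0],0]]'

```text
time_s: 43.9
tool_pos: [584.9, 113.8, 126.7]
tool_rot: [0.0, 1.0, -0.0, -0.0]
ft_force: [0.6, -0.5, 0.7]
width: 85.5
finger_force: 0.0
```

Call:
apply_moves --increments '[[[-0.354,0.254,0],[0,0,0],0],[[-0.354,0.254,0],[0,0,0],0],[[0,0,0],[0,0,0],0],[[0,0,0.4],[0,0,0],0],[[0,0,0.4],[0,0,0],0],[[0,0,0.4],[0,0,0],0],[[0,0,0.2],[0,0,0],0],[[0,0,0],[0,0,0],0]]'

```text
time_s: 44.9
tool_pos: [619.0, 138.4, 56.1]
tool_rot: [0.001, 1.0, -0.0, -0.001]
ft_force: [0.8, -0.2, 0.3]
width: 85.2
finger_force: 0.0
```

Down 10 mm, then close on the pulley.

Call:
apply_moves --increments '[[[0,0,0.1],[0,0,0],0],[[0,0,0.1],[0,0,0],0],[[0,0,0],[0,0,0],20],[[0,0,0],[0,0,0],40],[[0,0,0],[0,0,0],50],[[0,0,0],[0,0,0],60],[[0,0,0],[0,0,0],70],[[0,0,0],[0,0,0],255]]' --squeeze 50

```text
time_s: 45.9
tool_pos: [620.2, 139.5, 47.7]
tool_rot: [0.0, 1.0, 0.001, 0.001]
ft_force: [-2.3, 3.0, 6.8]
width: 60.8
finger_force: 52.2
```

Call:
apply_moves --increments '[[[0,0,0],[0,0,0],255],[[0,0,0],[0,0,0],255],[[0,0,0],[0,0,0],255],[[0,0,0],[0,0,0],255],[[0,0,0],[0,0,0],255],[[0,0,0],[0,0,0],255],[[0,0,0],[0,0,0],255],[[0,0,0],[0,0,0],255]]'

```text
time_s: 46.9
tool_pos: [620.2, 139.4, 47.7]
tool_rot: [0.0, 1.0, 0.001, 0.001]
ft_force: [-2.6, 2.1, 8.1]
width: 60.7
finger_force: 52.2
```

Run:
```python
from h import *
b=bot.capture("top")[:,:,::-1];cv2.imwrite("pics/t11.png",b)
# bearing: bright ring on square pad
u,v=w2px("top",(442,12.3,24));print("exp",u,v)
r=26;u0,v0=int(u)-r,int(v)-r;s=cv2.cvtColor(b[v0:v0+2*r,u0:u0+2*r].copy(),cv2.COLOR_BGR2HSV)
m=((s[:,:,1]<40)&(s[:,:,2]>120)).astype(np.uint8);n,l,st,ce=cv2.connectedComponentsWithStats(m)
for i in range(1,n):
    if st[i,4]>25:print(st[i],ce[i]+[u0,v0])
```

```text
exp 240.180027931023 238.78048053553164
[  0   0  52  22 614] [240.51628664 220.43648208]
[ 16  17  22  21 105] [239.79047619 239.21904762]
[21 21 12 12 65] [240.66153846 238.56923077]
[ 0 22  9  7 47] [217.06382979 236.5106383 ]
[  0  32  52  20 411] [240.08515815 256.61800487]
```

Bearing is centred at native (240.5,239), predicted (240.2,238.8). Carrying the pulley to the large pad.

Call:
apply_moves --increments '[[[0,0,-0.1],[0,0,0],255],[[0,0,-0.2],[0,0,0],255],[[0,0,-0.3],[0,0,0],255],[[0,0,-0.4],[0,0,0],255],[[0.382,0.304,0],[0,0,0],255],[[0.382,0.304,0],[0,0,0],255],[[0.382,0.304,0],[0,0,0],255],[[0.382,0.304,0],[0,0,0],255]]' --squeeze 60

```text
time_s: 47.95
tool_pos: [543.2, 200.1, 97.2]
tool_rot: [0.001, 1.0, 0.0, 0.0]
ft_force: [0.2, -0.0, -3.3]
width: 60.4
finger_force: 65.3
```

Call:
apply_moves --increments '[[[0.382,0.304,0],[0,0,0],255],[[0.382,0.304,0],[0,0,0],255],[[0.382,0.304,0],[0,0,0],255],[[0.382,0.304,0],[0,0,0],255],[[0.382,0.304,0],[0,0,0],255],[[0.382,0.304,0],[0,0,0],255],[[0,0,0],[0,0,0],255],[[0,0,0],[0,0,0],255]]'

```text
time_s: 48.95
tool_pos: [429.2, 291.2, 96.6]
tool_rot: [0.0, 1.0, -0.0, 0.0]
ft_force: [1.1, -0.4, -3.2]
width: 60.2
finger_force: 65.4
```

Call:
apply_moves --increments '[[[0,0,0.3],[0,0,0],255],[[0,0,0.4],[0,0,0],255],[[0,0,0.4],[0,0,0],255],[[0,0,0.3],[0,0,0],255],[[0,0,0.2],[0,0,0],255],[[0,0,0.1],[0,0,0],255],[[0,0,0.02],[0,0,0],255],[[0,0,0],[0,0,0],255]]'

```text
time_s: 49.95
tool_pos: [429.5, 291.2, 10.9]
tool_rot: [0.0, 1.0, 0.0, 0.0]
ft_force: [0.0, 0.9, -2.9]
width: 60.0
finger_force: 65.4
```

Call:
apply_moves --increments '[[[0,0,0.01],[0,0,0],255],[[0,0,0.01],[0,0,0],255],[[0,0,0.01],[0,0,0],255],[[0,0,0.01],[0,0,0],255],[[0,0,0],[0,0,0],255],[[0,0,0],[0,0,0],255],[[0,0,0],[0,0,0],255],[[0,0,0],[0,0,0],255]]'

```text
time_s: 50.95
tool_pos: [429.1, 291.0, 8.9]
tool_rot: [0.0, 1.0, 0.0, 0.0]
ft_force: [-2.6, -0.9, 6.1]
width: 60.0
finger_force: 66.4
```

Contact. Opening, rising and moving clear.

Call:
apply_moves --increments '[[[0,0,0],[0,0,0],40],[[0,0,0],[0,0,0],0],[[0,0,0],[0,0,0],0],[[0,0,0],[0,0,0],0],[[0,0,-0.1],[0,0,0],0],[[0,0,-0.4],[0,0,0],0],[[0,0,-0.8],[0,0,0],0],[[0,0,-0.8],[0,0,0],0]]'

```text
time_s: 51.95
tool_pos: [428.8, 290.8, 114.7]
tool_rot: [0.0, 1.0, -0.0, -0.0]
ft_force: [0.1, -0.5, 0.1]
width: 85.4
finger_force: 0.0
```

Call:
apply_moves --increments '[[[0,-0.8,-1],[0,0,0],0],[[0,-0.8,-1],[0,0,0],0],[[0,-0.8,0],[0,0,0],0],[[0,-0.8,0],[0,0,0],0],[[0,-0.8,0],[0,0,0],0],[[0,0,0],[0,0,0],0],[[0,0,0],[0,0,0],0],[[0,0,0],[0,0,0],0]]'

```text
time_s: 52.95
tool_pos: [428.8, 93.7, 211.1]
tool_rot: [-0.0, 1.0, 0.0, -0.0]
ft_force: [0.0, 0.1, -0.6]
width: 85.5
finger_force: 0.0
```

Run:
```python
from h import *
a=bot.capture("side")[:,:,::-1];b=bot.capture("top")[:,:,::-1]
cv2.imwrite("pics/f.png",np.hstack([cv2.resize(a[130:370,150:370],(400,436),interpolation=cv2.INTER_CUBIC),cv2.resize(b[205:280,90:160],(400,429),interpolation=cv2.INTER_CUBIC).copy() if 0 else cv2.resize(b[205:281,90:160],(400,436),interpolation=cv2.INTER_CUBIC)]))
for z in(6,34):print(((w2px("top",(427.7,291.2,z))-[90,205])*5.714+[400,0]).round())
```

```text
[604. 207.]
[587. 207.]
```

View pics/f.png

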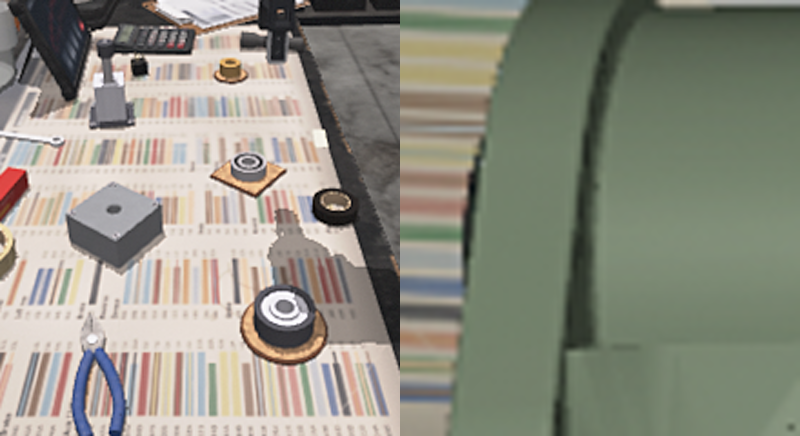

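The final side view shows the pin standing in the post, the fixture empty, and all three rings lying flat and centred on their pads (pulley centre column 284.5, pad centre 284). The arm hides the large pad in the top view, but nothing is being touched.

```bash
python3 -c "
from cell import bot
print(bot.job_done())"
```

```text
the job is handed in; nothing more can be done
None
```

I handed the job in at about 53 s: the pin stands head up and fully down in the post, and each ring lies flat in the middle of its own pad. The pulley's centring I could check only from the side camera, because the arm hid the large pad from above; `job_done()` gave no verdict.

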